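Fetch the tin from behind in a gravity-feed can rack and restore the front tin

TASK

I need the narrow ribbed tin that lies behind the wide labelled tin in the left lane (as the robot sees it) of the wire can rack. Take the wide tin out of the way so that the narrow one rolls forward, lay the narrow tin gently in the clear plastic box, then put the wide tin gently back at the front of the left lane as it was. Leave the tape roll and the spice jar standing on top of the rack undisturbed.

Things in the scene. Friction and masses are not known exactly. Their poses are not given: they have to be found in the camera images.
- can_rack: Two-lane gravity-feed can rack of steel wire, fixed, 204 mm wide (y), 210 mm deep (x -0.08 at the front stops to 0.13), 142 mm high. Origin: on the worktop under its middle; x points to its back, away from the robot, y to its left, z up. Lanes at y = +0.046 (left) and -0.046 (right, empty) slope 8 degrees down to the front: a lying tin rolls forward to the stops.
- left_front (a point): Centre of the wide tin at rest against the stops of the left lane; in the rack's frame (-0.049, 0.046, 0.075) m, axes as the rack's. The narrow tin comes to rest there with its centre at (-0.051, 0.046, 0.070). Stops: two upturned wires, 25 mm high, 18 mm either side of the lane's middle. Rails 5 mm wire, tops 33 mm above the worktop at the front, 55 mm at the back.
- right_front (a point): The same point of the empty right lane, which is of the same shape; in the rack's frame (-0.049, -0.046, 0.075) m. A tin can be parked there (on the flat worktop a lying tin may roll off). Each lane has guide wires 34.5 mm either side of its middle, tops 10 mm above the rails' tops; 64 mm is free between them.
- shelf_edge (a point): Middle of the front edge, on the top face, of the solid sheet shelf over the rear of the rack; in the rack's frame (-0.005, 0, 0.133) m. The shelf runs back from here over the full width, 10 mm thick with its wires, with a side and back rim to z = 0.142 and posts at y = +-0.098 from x = 0.01 on; it bars any grasp below it. In front of it nothing stands above the tins.
- wide_tin: Wide food tin with a printed label, 75 mm in diameter, 58 mm long, about 0.25 kg, lying across the front of the left lane. Origin: centre of one end face; z axis along its length (the rack's y, either way). Pinch it on its flat ends (58 mm) from above, fingers closing along the rack's y.
- wide_tin_mid (a point): Centre of the wide tin (29 mm along its z axis from its origin).
- narrow_tin: Narrow bare-metal ribbed tin with a ring-pull, no label, 66 mm in diameter, 56 mm long, about 0.17 kg, lying in the left lane behind the wide tin, under the shelf. With the wide tin lifted out it rolls to the front stops within 1 s. Origin: centre of one end face; z axis along its length. Pinch its flat ends; fingertips over 22 mm below its centre would meet the guide wires.
- narrow_tin_mid (a point): Centre of the narrow tin (28 mm along its z axis from its origin).
- clear_box: Open clear plastic food box, loose, 281 mm (x) by 225 mm (y) over its rim, 94 mm high, 0.6 kg. Origin: centre of its underside, z up. Inner floor 3 mm above the worktop, about 214 mm (x) by 152 mm (y) between the walls. A tin laid in it may roll against a wall.
- tape_roll: Roll of masking tape, 98 mm across, 25 mm high, lying on the right half of the rack's shelf. Origin: centre of its underside.
- shelf_jar: Spice jar with a dark lid, 44 mm in diameter, 96 mm high, standing at the back left of the rack's shelf. Origin: centre of its underside.
Mind the look-alikes: they are no part of the job. What is shaped like the wide_tin but blue or orange is not meant.

How it is judged:
On the way, in this order (a step that is already met when the one before it is completed fails the run):
1. the wide tin is taken out of the front of the left lane (distance between wide_tin_mid and left_front above 0.085 m), for 0.2 s.
2. the narrow tin lies in the clear box (x of narrow_tin_mid in the frame of clear_box between -0.11 and 0.11 m and y of narrow_tin_mid in the frame of clear_box between -0.085 and 0.085 m and z of narrow_tin_mid in the frame of clear_box between 0.01 and 0.06 m and linear speed of narrow_tin below 0.03 m/s and contact force between narrow_tin and the fingers below 0.1 N), for 0.2 s.
At the end, for the whole second after the job is handed in: Narrow tin at rest in the clear box, its centre below 60 mm over the underside; wide tin at rest across the front of the left lane, its centre within 10 mm along, 8 mm across and 7 mm in height of its first place, within 0.15 rad of square to the lane (x of narrow_tin_mid in the frame of clear_box between -0.11 and 0.11 m and y of narrow_tin_mid in the frame of clear_box between -0.085 and 0.085 m and z of narrow_tin_mid in the frame of clear_box between 0.01 and 0.06 m and x of wide_tin_mid in the frame of left_front between -0.01 and 0.01 m and y of wide_tin_mid in the frame of left_front between -0.008 and 0.008 m and z of wide_tin_mid in the frame of left_front between -0.007 and 0.007 m and angle between the z axis of wide_tin and the y axis of can_rack, either way round below 0.15 rad and linear speed of each of wide_tin, narrow_tin below 0.02 m/s); the robot touches nothing.
It fails at once if the narrow tin is let fall (faster than 0.7 m/s with no finger on it) (linear speed of narrow_tin above 0.7 m/s and contact force between narrow_tin and the fingers below 0.05 N).
It fails at once if the wide tin is let fall (faster than 0.7 m/s with no finger on it) (linear speed of wide_tin above 0.7 m/s and contact force between wide_tin and the fingers below 0.05 N).
It fails at once if a tin is pressed hard into the box or the rack (over 40 N) (contact force between narrow_tin and clear_box above 40 N or contact force between wide_tin and can_rack above 40 N).
It fails at once if the tape roll is shifted by more than 30 mm (distance of tape_roll from where it was at the start of the episode above 0.03 m).
It fails at once if the spice jar is shifted by more than 30 mm or tipped (distance of shelf_jar from where it was at the start of the episode above 0.03 m or angle between shelf_jar's own z axis and vertical above 0.5 rad).
It also fails if it takes over 72 s, if anything falls off the work surface, if the arm or the gripper's body presses on something with over 40 N, if the wrist force passes 120 N, or if a joint passes its speed limit or range.

ROBOT

A 7-joint arm with a two-finger parallel gripper is mounted at the origin on a cart in front of the work surface, level with it; the furniture and walls round the work are solid. World frame = base frame: x ahead of the robot, y to its left, z up, the work surface at z = 0. Lengths are in m, angles in rad, forces in N, time in s.
With the tool pointing down it reaches from about 0.4 to 0.85 m from the base axis. Payload 6.9 kg.
Tool frame: the origin (TCP) lies on the front face of the gripper's body, between the roots of the fingers; the fingertips stand manip.tip_extent ahead of it and the grasp point (between the pads) lies 54 mm ahead of it (manip.tip_extent is the distance from the TCP to the fingertips, in m); z points along the fingers, y is the line along which they close (so a half turn about z gives the same grasp; the last joint's range is limited). The gripper opens to 85 mm and grips with 20 to 120 N. Pads are 22 mm wide; open, the fingers measure 114 mm over their backs; the gripper's body (76 mm by 85 mm) begins 54 mm behind the grasp point. The pads swing forward as they close: fully open they stand 13 mm farther back than shut.
Start: joints at [1.341, 0.507, -0.238, 1.5, 0.126, 1.149, -0.155], TCP at [0.205, -0.59, 0.304] pointing down, gripper open.
Joint ranges: [-3.08, 3.08], [-0.24, 2.05], [-1.43, 1.35], [0, 2.5], [-1.52, 4.66], [0.17, 1.96], [-2.89, 2.89]. Speed limits (rad/s): [2.39, 2.39, 3.14, 3.14, 3.14, 3.14, 3.14].

INTERFACE

Orientations are given as a rotation vector (axis times angle).
In Python, from station import manip, eyes gives the robot as it stands.
- The arm moves only by the shell command python3 -m pendant 'ROWS' [FORCE]. ROWS is text: rows parted by semicolons, each of 7 numbers parted by spaces: the shift along the tool's x, y, z in units of 50 mm (1.0 is 50 mm), then the turn, a rotation vector about the tool's x, y, z in units of 6 degrees (1.0 is 6 degrees), then the finger opening in mm, from 0 to 85.4. A call has 1 to 10 rows; each row shifts and turns the commanded pose from where the row before left it, along the tool's axes as they then stand; what a row does not reach is not made up. A row lasts 1/10 s, in which the tool goes at most 50 mm and 8.59 degrees, less where a joint would pass 70% of its speed; a pose out of reach is approached as far as the arm can. A call is refused whole if a number of a shift passes 1 or a number of a turn 1, either way. A call with a gripper value outside its range is refused whole. The fingers move at their own pace and stop on an object; FORCE is the grip in N (left out, the last holds). Time passes only in rows, so rows that do not move let the fingers close. It gives the time, the measured TCP pose, the force, the opening and the grip force at its end, in the units of the state.
- manip.get_obs(): the state, without advancing time (a new reading comes with each control period).
- eyes.camera(name): name is "scene" or "top" or "wrist"; returns (picture, depth): 480x640x3 uint8, blue, green, red; 480x640 float32, m along the optical axis (not along the pixel's ray), 0 where there is no reading.
- eyes.get_calibration(name): a dict with "K" (3x3 intrinsics, pixels), "xyz" and "orientation" of the camera in the world. Camera axes: x right, y down, z forward; pixel columns grow to the right and rows downward; lengths in m; the calibration is good to about 2 mm. A picture is of the moment at which its call begins: read the wrist's pose just before it. get_calibration takes no time and is no camera call; for the wrist camera it gives the pose at the moment of the call.
- manip.hand_in(): hands the job in; it is judged then, once.
The state is a dict: "time_s": time; "q": joint angles; "joint_velocities": joint speeds; "joint_torque": joint torques, N m; "ee_pos": TCP position; "orientation": TCP orientation; "ft_force": force on the tool from outside, world axes, zero at the start; "wrist_torque": the same for the moment, N m; "finger_gap": finger opening in m; "grip_force": force on a finger pad.
Only numpy, scipy, OpenCV 4.12 (cv2) and the standard library are available. Lean on these libraries where they do the work, as an engineer would, in place of code of your own. Each camera call takes 0.05 s, during which the arm holds its last target. There are 200 camera calls.

## Working session

There is one attempt and no reset: what is moved stays moved. The work goes in short steps, Python scripts to look and compute and a shell command to move; the robot and the scene stay as the last step left them, time stands still between calls to the robot, and variables do not carry over. Pictures are saved under pics/ and viewed, at most 10 in all, crops included, and the job is handed in when it is done.

```bash
ls; mkdir -p pics
cat > h.py <<'E'
import numpy as np, cv2
from scipy.spatial.transform import Rotation as R
from station import manip, eyes
def cal(n):
    c=eyes.get_calibration(n); o=np.array(c["orientation"],float)
    Rm=o if o.shape==(3,3) else R.from_rotvec(o).as_matrix()
    return np.array(c["K"]),np.array(c["xyz"]),Rm
def cloud(n):
    K,t,Rm=cal(n); im,d=eyes.camera(n)
    v,u=np.mgrid[0:480,0:640]
    p=np.stack([(u-K[0,2])/K[0,0]*d,(v-K[1,2])/K[1,1]*d,d],-1)@Rm.T+t
    p[d==0]=np.nan
    return im,d,p
E
python3 - <<'E'
from h import *
o=manip.get_obs(); print(o, manip.tip_extent)
ims=[]
for n in("scene","top"):
    print(n,cal(n)); im,d,p=cloud(n); np.savez(f"pics/{n}.npz",im=im,p=p,d=d); cv2.imwrite(f"pics/{n}0.png",im)
E
```

```text
pics
{'time_s': 0.0, 'q': array([ 1.34151126,  0.50835241, -0.2374877 ,  1.50111324,  0.1257155 ,
        1.1488992 , -0.15476222]), 'joint_velocities': array([ 0.00207199,  0.00061749,  0.00010516, -0.00161585,  0.00019138,
        0.00013123,  0.00078373]), 'joint_torque': array([-7.71715222e-04, -6.20602727e+01, -2.18671024e+00, -2.49653220e+01,
        1.28172972e-02,  1.19631377e-02, -5.33870377e-06]), 'ee_pos': array([ 0.20514129, -0.58999048,  0.30302598]), 'orientation': array([-3.09595153e+00, -5.23177094e-01,  5.62042249e-04]), 'ft_force': array([-0.91263398,  0.38642389,  1.09780011]), 'wrist_torque': array([-0.02814865,  0.0315076 ,  0.00968264]), 'grip_force': 0.0, 'finger_gap': 0.08529184383774199} 0.0726
scene (array([[487.08573156,   0.        , 318.03797467],
       [  0.        , 487.08573156, 234.95959277],
       [  0.        ,   0.        ,   1.        ]]), array([-0.27848724,  0.60212951,  0.75270236]), array([[-0.58307155, -0.44685095,  0.67849229],
       [-0.81236001,  0.31046287, -0.49364361],
       [ 0.00993846, -0.83900955, -0.54402591]]))
top (array([[535.60626741,   0.        , 313.99256326],
       [  0.        , 535.60626741, 233.25451649],
       [  0.        ,   0.        ,   1.        ]]), array([0.30328783, 0.02967754, 1.24548258]), array([[ 0.00368605, -0.98317353,  0.18263685],
       [-0.99990353, -0.00606966, -0.01249386],
       [ 0.01339218, -0.18257318, -0.98310105]]))
```

View pics/scene0.png

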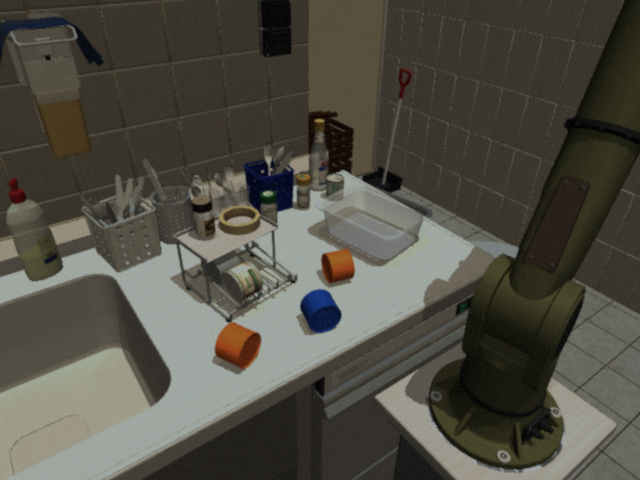

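View pics/top0.png

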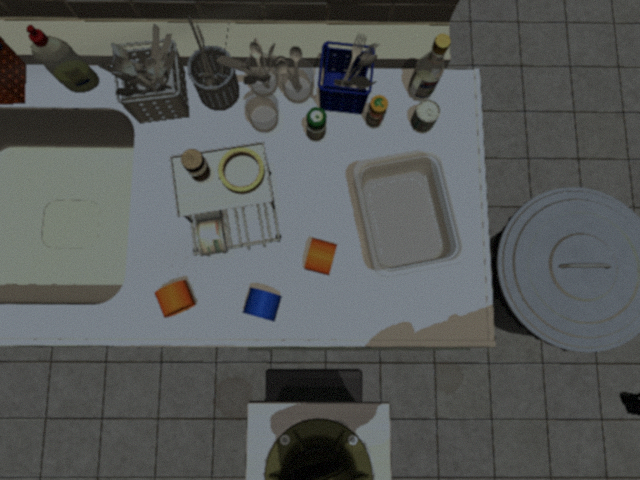

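The top view shows the rack at (225,200), with the white-labelled tin lying in its left lane at (210,233). The clear box is at (403,210). The jar (195,163) and tape roll (241,170) are on the shelf. Possible mix-ups in the top view: blue cylinder (262,302), orange (320,256), orange (175,297) and a white-topped can at (425,115). I choose the labelled tin in the rack and check it in a close crop.

Run:
```python
from h import *
T=np.load("pics/top.npz"); S=np.load("pics/scene.npz")
a=cv2.resize(T['im'][135:265,160:290],None,fx=4.6,fy=4.6,interpolation=cv2.INTER_CUBIC)
cv2.imwrite("pics/c1.png",cv2.convertScaleAbs(a,alpha=1.4))
b=cv2.resize(S['im'][190:320,165:305],None,fx=4.6,fy=4.6,interpolation=cv2.INTER_CUBIC)
cv2.imwrite("pics/c2.png",cv2.convertScaleAbs(b,alpha=1.6))
p=T['p']
for n,(u,v) in dict(tin=(209,233),shelf=(200,200),jar=(195,160),tape=(226,172),floor=(403,210),table=(310,180),blue=(262,302)).items(): print(n,p[v,u].round(3))
```

```text
tin [0.513 0.241 0.11 ]
shelf [0.58  0.259 0.134]
jar [0.639 0.253 0.226]
tape [0.643 0.206 0.133]
floor [ 0.592 -0.199  0.   ]
table [0.665 0.024 0.   ]
blue [0.368 0.127 0.077]
```

View pics/c1.png

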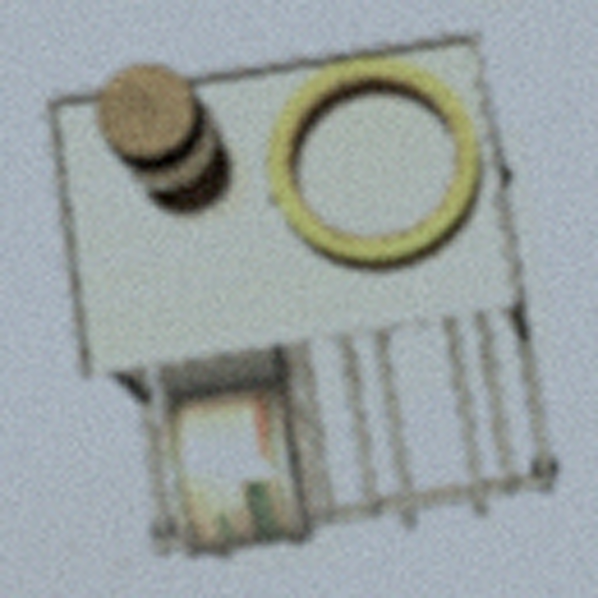

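View pics/c2.png

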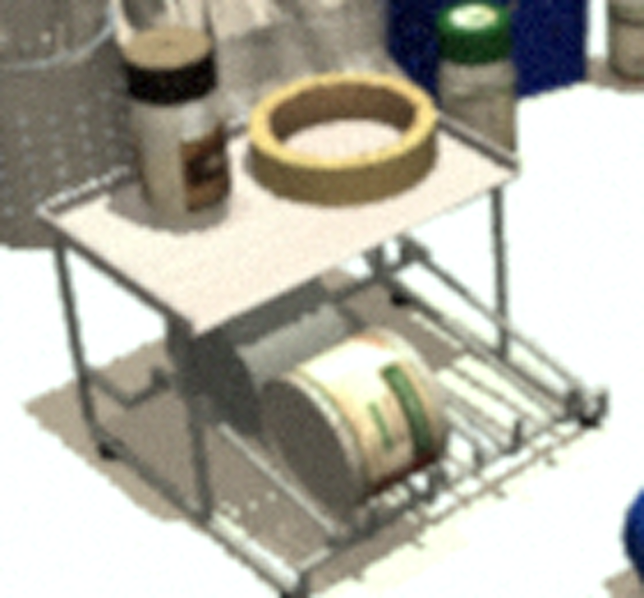

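The crops confirm it: the labelled wide tin is at the front of the left lane, with the grey ribbed tin behind it under the shelf. Next I fit the rack's pose from the shelf's depth points in both views, then the tin and the box.

Run:
```python
from h import *
T=np.load("pics/top.npz"); S=np.load("pics/scene.npz")
for n,D in(("top",T),("scene",S)):
    p=D['p'].reshape(-1,3)
    m=(p[:,0]>.45)&(p[:,0]<.75)&(p[:,1]>.06)&(p[:,1]<.36)
    q=p[m]
    s=q[(q[:,2]>.125)&(q[:,2]<.142)&(q[:,0]>.5)]
    # keep dense component
    img=np.zeros((300,300),np.uint8); ij=((s[:,:2]-[.45,.06])*1000).astype(int); img[ij[:,0],ij[:,1]]=255
    img=cv2.morphologyEx(img,cv2.MORPH_CLOSE,np.ones((9,9))); img=cv2.morphologyEx(img,cv2.MORPH_OPEN,np.ones((15,15)))
    c=max(cv2.findContours(img,0,2)[0],key=cv2.contourArea)
    r=cv2.minAreaRect(c); b=cv2.boxPoints(r)/1000
    print(n,"shelf z",np.median(s[:,2]),"size",r[1],r[2],"\n",[( (y[1]+.45).round(4),(y[0]+.06).round(4)) for y in b])
    t=q[(q[:,0]<.575)&(q[:,1]>.18)&(q[:,1]<.29)&(q[:,2]>.085)&(q[:,2]<.122)]
    print(" tin pts",len(t),t.min(0),t.max(0),np.median(t,0))
    # box
    m=(p[:,0]>.4)&(p[:,0]<.8)&(p[:,1]>-.4)&(p[:,1]<-.02)
    q=p[m]; rim=q[(q[:,2]>.08)&(q[:,2]<.105)]; print(" box rim pts",len(rim), rim.min(0) if len(rim) else '',rim.max(0) if len(rim) else '')
    if len(rim)>20:
        r=cv2.minAreaRect(rim[:,:2].astype(np.float32)); print(r)
a=cv2.resize(T['im'][140:280,335:475],None,fx=4.2,fy=4.2,interpolation=cv2.INTER_CUBIC)
cv2.imwrite("pics/c3.png",cv2.convertScaleAbs(a,alpha=1.4))
```

```text
top shelf z 0.13311741700846824 size (134.30577087402344, 203.21826171875) 80.3947982788086 
 [(np.float32(0.5772), np.float32(0.1057)), (np.float32(0.5433), np.float32(0.306)), (np.float32(0.6757), np.float32(0.3284)), (np.float32(0.7096), np.float32(0.1281))]
 tin pts 1039 [0.4711305  0.20852743 0.08510348] [0.56433505 0.27718569 0.12121574] [0.51293141 0.24332358 0.10510058]
 box rim pts 2803 [ 0.42404182 -0.31926407  0.08000789] [ 0.7999254  -0.07159021  0.10469347]
((0.6217605471611023, -0.18430334329605103), (0.3747638761997223, 0.21165013313293457), 10.998125076293945)
scene shelf z 0.13442067479327124 size (136.613037109375, 206.3337860107422) 81.8698959350586 
 [(np.float32(0.5707), np.float32(0.0984)), (np.float32(0.5415), np.float32(0.3026)), (np.float32(0.6767), np.float32(0.322)), (np.float32(0.7059), np.float32(0.1177))]
 tin pts 1101 [0.46699872 0.20056418 0.08501174] [0.57499082 0.27531629 0.11536321] [0.50890842 0.24342821 0.10386404]
 box rim pts 1400 [ 0.42114283 -0.32296789  0.08000296] [ 0.79997487 -0.07726736  0.10496083]
((0.6201961040496826, -0.18937870860099792), (0.37756165862083435, 0.21538636088371277), 11.128073692321777)
```

View pics/c3.png

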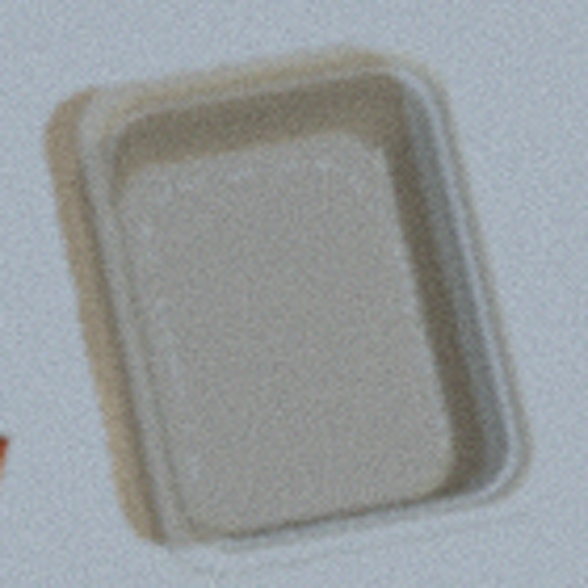

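The box crop shows its floor centred at about (290,325), which is top pixel (404,217), and the box yawed about 11°. The rack is yawed about 9°, with the tin centre near (0.507, 0.242). I'll move over and refine with the wrist camera.

```bash
cat >> h.py <<'E'
def need(pos,yaw):
    """shift to go along the tool's axes (units of 50 mm) after turning; turn (units of 6 deg) in present axes"""
    o=manip.get_obs(); Rc=R.from_rotvec(o["orientation"])
    Rt=R.from_euler("z",yaw,degrees=True)*R.from_euler("x",180,degrees=True)
    d=np.array(pos)-o["ee_pos"]
    print("t%.2f"%o["time_s"],"tcp",o["ee_pos"].round(4),"gap",round(o["finger_gap"],4),"F",o["ft_force"].round(1))
    print("turn",(np.degrees((Rc.inv()*Rt).as_rotvec())/6).round(2),"shift",(Rt.inv().apply(d)/.05).round(2),"| shift w/o turn",(Rc.inv().apply(d)/.05).round(2))
E
python3 - <<'E'
from h import *
need([.50,-.2,.38],9.2); need([.40,.2,.38],9.2)
K,t,Rm=cal("wrist"); print(t,Rm.round(2))
E
```

```text
t0.10 tcp [ 0.2052 -0.59    0.3031] gap 0.0856 F [-0.8 -0.3  0.4]
turn [-0.02  0.    1.66] shift [ 7.07 -6.76 -1.54] | shift w/o turn [ 8.13 -5.43 -1.53]
t0.10 tcp [ 0.2052 -0.59    0.3031] gap 0.0856 F [-0.8 -0.3  0.4]
turn [-0.02  0.    1.66] shift [  6.37 -14.97  -1.54] | shift w/o turn [  8.87 -13.65  -1.52]
[ 0.26919111 -0.56895206  0.37205735] [[ 0.33 -0.91 -0.26]
 [-0.94 -0.32 -0.09]
 [-0.    0.27 -0.96]]
```

```bash
python3 -m pendant '0 0 -0.2 0 0 0.8 85;0.7 -0.7 -0.2 0 0 0.8 85;0.8 -0.8 -0.2 0 0 0 85;0.8 -0.8 -0.2 0 0 0 85;0.8 -0.8 -0.2 0 0 0 85;0.8 -0.8 -0.2 0 0 0 85;0.8 -0.8 -0.2 0 0 0 85;0.8 -0.8 0 0 0 0 85;0.8 -0.8 0 0 0 0 85;0.8 -0.8 0 0 0 0 85' 40
python3 - <<'E'
from h import *
need([.45,.2,.38],9.2)
E
```

```text
time_s: 1.1
ee_pos: [0.4605, -0.2235, 0.3673]
orientation: [3.131, 0.262, -0.0]
ft_force: [1.5, -0.3, 0.5]
finger_gap: 0.085
grip_force: 0.0
t1.10 tcp [ 0.4605 -0.2235  0.3673] gap 0.085 F [ 1.5 -0.3  0.5]
turn [0.   0.   0.06] shift [ 1.15 -8.39 -0.25] | shift w/o turn [ 1.2  -8.39 -0.26]
```

```bash
python3 - <<'E'
from h import *
im,d,p=cloud("wrist"); cv2.imwrite("pics/wbox.png",im); np.savez("pics/wbox.npz",im=im,p=p)
E
python3 -m pendant '0.1 -0.85 0 0 0 0 85;0.1 -0.85 0 0 0 0 85;0.1 -0.85 0 0 0 0 85;0.1 -0.85 0 0 0 0 85;0.1 -0.85 0 0 0 0 85;0.1 -0.85 0 0 0 0 85;0.1 -0.85 0 0 0 0 85;0.1 -0.85 0 0 0 0 85;0.1 -0.85 0 0 0 0 85;0.1 -0.6 0 0 0 0 85'; python3 -m pendant '0 0 0 0 0 0 85;0 0 0 0 0 0 85'
python3 - <<'E'
from h import *
need([.45,.2,.38],9.2)
im,d,p=cloud("wrist"); cv2.imwrite("pics/w1.png",im); np.savez("pics/w1.npz",im=im,p=p)
E
```

```text
time_s: 2.15
ee_pos: [0.4396, 0.1924, 0.3673]
orientation: [-3.13, -0.266, 0.0]
ft_force: [0.8, -0.5, 0.1]
finger_gap: 0.0851
grip_force: 0.0
time_s: 2.35
ee_pos: [0.4403, 0.1899, 0.3669]
orientation: [3.13, 0.265, -0.002]
ft_force: [-0.5, 0.0, 0.0]
finger_gap: 0.0853
grip_force: 0.0
t2.35 tcp [0.4403 0.1899 0.3669] gap 0.0853 F [-0.5  0.   0. ]
turn [0.   0.01 0.08] shift [ 0.22 -0.17 -0.26] | shift w/o turn [ 0.22 -0.17 -0.26]
```

View pics/w1.png

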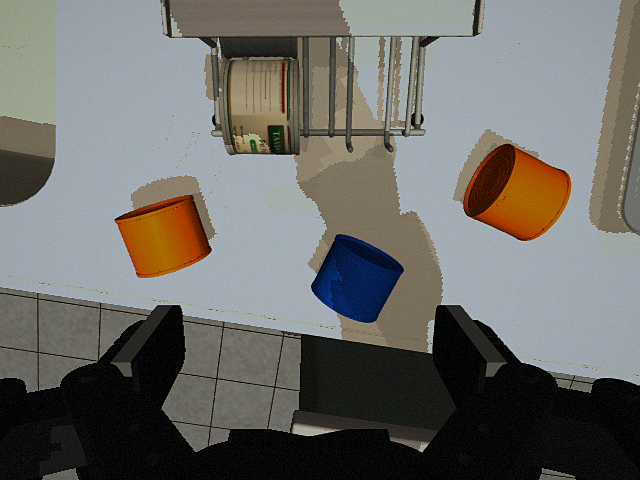

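View pics/wbox.png

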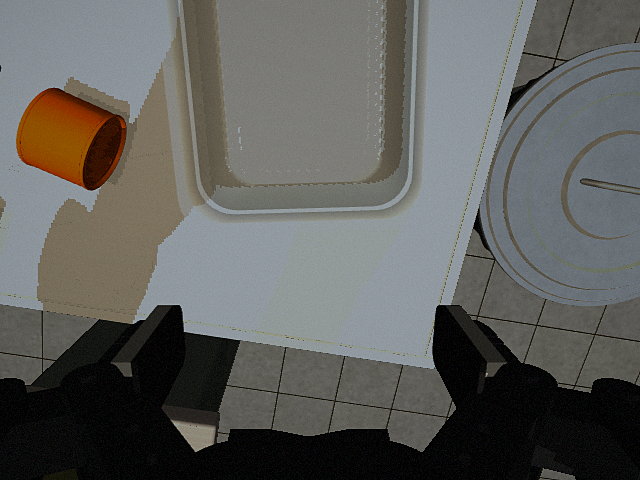

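w1 shows the tin at (222–298, 57–155). The shelf's front edge runs from (167,35) to (480,35) and the stops are near v≈150. The box picture shows the near rim from (205,210) to (405,210), and the view is almost aligned with the box's yaw. I measure from these clouds.

```bash
cat > fit.py <<'E'
from h import *
from scipy.optimize import least_squares
def fit(p):
    q=p.reshape(-1,3); q=q[np.isfinite(q).all(1)]
    # shelf front edge: per y bin the smallest x of shelf-height points
    s=q[(abs(q[:,2]-.1335)<.004)&(q[:,0]>.52)&(q[:,0]<.62)&(q[:,1]>.1)&(q[:,1]<.31)]
    res={}
    b=np.round(s[:,1]/.004).astype(int); e=np.array([[np.percentile(s[b==k,0],2),s[b==k,1].mean()] for k in np.unique(b) if (b==k).sum()>8])
    e=e[3:-3]; c=np.polyfit(e[:,1],e[:,0],1); yaw=-np.degrees(np.arctan(c[0]))
    yr=(np.percentile(s[:,1],.5),np.percentile(s[:,1],99.5)); ym=sum(yr)/2
    print("shelf n",len(s),"z",np.median(s[:,2]).round(4),"yaw",yaw.round(2),"y range",np.round(yr,4),"edge mid",np.round([np.polyval(c,ym),ym],4))
    ex=np.array([np.cos(np.radians(yaw)),np.sin(np.radians(yaw))]); ey=np.array([-ex[1],ex[0]])
    t=q[(q[:,2]>.085)&(q[:,2]<.125)&(q[:,0]>.46)&(q[:,0]<.56)&(q[:,1]>.19)&(q[:,1]<.29)]
    a=t[:,:2]@ex; w=t[:,:2]@ey
    k=(a<np.polyval(c,ym)*ex[0]+ym*ex[1]-.004)
    a,w,z=a[k],w[k],t[k,2]
    core=(abs(w-np.median(w))<.02)
    f=least_squares(lambda v:np.hypot(a[core]-v[0],z[core]-v[1])-.0375,[np.median(a),.075],loss="soft_l1",f_scale=.001)
    near=abs(np.hypot(a-f.x[0],z-f.x[1])-.0375)<.003
    wl,wh=np.percentile(w[near],[1,99])
    C=f.x[0]*ex+(wl+wh)/2*ey
    print("tin n",core.sum(),"centre",C.round(4),"z",f.x[1].round(4),"len",(wh-wl).round(4),"rms",np.sqrt(np.mean(f.fun**2)).round(4))
    return yaw,C,f.x[1]
E
python3 - <<'E'
from fit import *
for n in("w1","top","scene"):
    try: print(n); fit(np.load(f"pics/{n}.npz")["p"])
    except Exception as e: print(e)
p=np.load("pics/wbox.npz")["p"]
for n,(u,v) in dict(nearrimL=(215,209),nearrimM=(305,212),nearrimR=(395,208),left=(186,60),left2=(192,140),right=(415,60),right2=(410,140),floor=(305,150),fl=(300,80),orange=(70,130)).items():
    print(n,np.nanmedian(p[v-1:v+2,u-1:u+2].reshape(-1,3),0).round(4))
E
```

```text
w1
shelf n 11485 z 0.132 yaw 9.95 y range [0.1036 0.2997] edge mid [0.5611 0.2017]
tin n 4954 centre [0.5101 0.2375] z 0.073 len 0.0567 rms 0.0008
top
shelf n 2102 z 0.133 yaw 9.57 y range [0.1117 0.3085] edge mid [0.5621 0.2101]
tin n 615 centre [0.5109 0.2429] z 0.074 len 0.0566 rms 0.0023
scene
shelf n 1210 z 0.1342 yaw 10.25 y range [0.1033 0.3071] edge mid [0.5602 0.2052]
tin n 499 centre [0.5095 0.2368] z 0.0746 len 0.0574 rms 0.0054
nearrimL [ 0.4413 -0.1466  0.0794]
nearrimM [ 0.4517 -0.2237  0.0794]
nearrimR [ 0.469  -0.2982  0.0851]
left [ 0.5564 -0.1113  0.0783]
left2 [ 0.496  -0.1216  0.0795]
right [ 0.5865 -0.289   0.0786]
right2 [ 0.5259 -0.2998  0.0764]
floor [ 0.4983 -0.2154  0.0019]
fl [ 0.5631 -0.1996  0.0021]
orange [ 0.4863 -0.0176  0.0702]
```

```bash
python3 - <<'E'
from h import *
T=np.load("pics/top.npz")["p"].reshape(-1,3); S=np.load("pics/scene.npz")["p"].reshape(-1,3)
for q in(T,S):
    j=q[(q[:,2]>.215)&(q[:,2]<.24)&(abs(q[:,0]-.64)<.06)&(abs(q[:,1]-.25)<.06)]; print("jar",len(j),np.percentile(j,[3,50,97],0).round(3))
print(manip.get_obs()["q"].round(2))
need([.45,.24,.32],9.8)
E
python3 -m pendant '0.4 -0.45 0.3 0 0 -0.1 85;0 -0.45 0.3 0 0 0 85;0 0 0.3 0 0 0 85;0 0 0 0 0 0 85;0 0 0 0 0 0 85'
python3 - <<'E'
from fit import *
im,d,p=cloud("wrist"); cv2.imwrite("pics/w2.png",im); np.savez("pics/w2.npz",im=im,p=p); y,C,z=fit(p)
need([*C,.25],9.8); print(manip.get_obs()["q"].round(2))
E
```

```text
jar 401 [[0.62  0.241 0.218]
 [0.639 0.26  0.228]
 [0.659 0.279 0.232]]
jar 253 [[0.618 0.238 0.216]
 [0.631 0.258 0.229]
 [0.657 0.275 0.231]]
[-0.01  0.26 -0.59  1.75  0.15  1.18 -2.04]
t2.40 tcp [0.4406 0.1889 0.3669] gap 0.085 F [ 0.3 -0.7 -0.7]
turn [ 0.01  0.01 -0.04] shift [ 0.36 -0.97  0.94] | shift w/o turn [ 0.36 -0.98  0.94]
time_s: 2.9
ee_pos: [0.453, 0.2359, 0.3224]
orientation: [3.129, 0.275, -0.001]
ft_force: [0.1, -0.5, -0.3]
finger_gap: 0.0848
grip_force: 0.0
shelf n 21814 z 0.1321 yaw 9.99 y range [0.1038 0.3005] edge mid [0.5612 0.2022]
tin n 6234 centre [0.51   0.2377] z 0.073 len 0.0567 rms 0.0008
t2.95 tcp [0.4532 0.2362 0.3229] gap 0.085 F [ 0.1 -0.5  0.9]
turn [ 0.   -0.01  0.04] shift [1.13 0.16 1.46] | shift w/o turn [1.12 0.17 1.46]
[-0.11  0.35 -0.59  1.76  0.21  1.1  -2.16]
```

Both wrist views agree: tin centre (0.510, 0.238), height about 0.073–0.075, rack yaw 10°. The camera would come close to the jar, so I turn the tool half round and keep the camera on the near side.

```bash
python3 -m pendant '0 0 0 0 0 1 85;0 0 0 0 0 1 85;0 0 0 0 0 1 85'; python3 -c "
from h import *
print(manip.get_obs()['q'].round(2))"
```

```text
time_s: 3.25
ee_pos: [0.4532, 0.2366, 0.3234]
orientation: [-3.133, 0.224, -0.003]
ft_force: [-0.1, -0.8, -0.8]
finger_gap: 0.0849
grip_force: 0.0
[-0.16  0.34 -0.51  1.76  0.18  1.09 -2.45]
```

```bash
R10='0 0 0 0 0 -1 85;0 0 0 0 0 -1 85;0 0 0 0 0 -1 85;0 0 0 0 0 -1 85;0 0 0 0 0 -1 85;0 0 0 0 0 -1 85;0 0 0 0 0 -1 85;0 0 0 0 0 -1 85;0 0 0 0 0 -1 85;0 0 0 0 0 -1 85' >/dev/null; python3 -m pendant '0 0 0 0 0 -1 85;0 0 0 0 0 -1 85;0 0 0 0 0 -1 85;0 0 0 0 0 -1 85;0 0 0 0 0 -1 85;0 0 0 0 0 -1 85;0 0 0 0 0 -1 85;0 0 0 0 0 -1 85;0 0 0 0 0 -1 85;0 0 0 0 0 -1 85'; python3 -m pendant '0 0 0 0 0 -1 85;0 0 0 0 0 -1 85;0 0 0 0 0 -1 85;0 0 0 0 0 -1 85;0 0 0 0 0 -1 85;0 0 0 0 0 -1 85;0 0 0 0 0 -1 85;0 0 0 0 0 -1 85;0 0 0 0 0 -1 85;0 0 0 0 0 -1 85' | head -3; python3 -m pendant '0 0 0 0 0 -1 85;0 0 0 0 0 -1 85;0 0 0 0 0 -1 85;0 0 0 0 0 -1 85;0 0 0 0 0 -1 85;0 0 0 0 0 -1 85;0 0 0 0 0 -1 85;0 0 0 0 0 -1 85;0 0 0 0 0 -1 85;0 0 0 0 0 -1 85' | head -3; python3 -c "
from h import *
print(manip.get_obs()['q'].round(2)); need([.51,.238,.20],-170)"
```

```text
time_s: 4.25
ee_pos: [0.4532, 0.2366, 0.3234]
orientation: [2.819, 1.385, 0.002]
ft_force: [0.2, 1.3, -0.4]
finger_gap: 0.0849
grip_force: 0.0
time_s: 5.25
ee_pos: [0.4532, 0.2365, 0.3233]
orientation: [1.749, 2.608, 0.001]
time_s: 6.25
ee_pos: [0.4533, 0.2365, 0.3231]
orientation: [0.211, 3.133, -0.001]
[ 0.29  0.59 -1.34  1.76  0.6   1.29  0.24]
t6.25 tcp [0.4533 0.2365 0.3231] gap 0.085 F [-0.5  0.   0.2]
turn [-0.01  0.01 -2.95] shift [-1.12 -0.17  2.46] | shift w/o turn [-1.12  0.18  2.46]
```

```bash
python3 -m pendant '0 0 0 0 0 -1 85;0 0 0 0 0 -1 85;0 0 0 0 0 -0.9 85;0 0 0 0 0 0 85' | head -3; python3 -c "
from h import *
print(manip.get_obs()['q'].round(3)); need([.51,.238,.20],-170)"
```

```text
time_s: 6.65
ee_pos: [0.4532, 0.2366, 0.3229]
orientation: [-0.261, 3.13, -0.001]
[ 0.298  0.606 -1.377  1.757  0.618  1.308  0.516]
t6.65 tcp [0.4532 0.2366 0.3229] gap 0.0851 F [0.5 0.6 0.1]
turn [-0.01  0.01 -0.08] shift [-1.12 -0.17  2.46] | shift w/o turn [-1.12 -0.16  2.46]
```

```bash
python3 -m pendant '-0.38 -0.05 0.6 0 0 -0.08 85;-0.38 -0.05 0.6 0 0 0 85;-0.38 -0.07 0.6 0 0 0 85;0 0 0.6 0 0 0 85;0 0 0 0 0 0 85;0 0 0 0 0 0 85' | head -3
python3 - <<'E'
from fit import *
print(manip.get_obs()['q'].round(3)); need([.51,.238,.139],-170)
im,d,p=cloud("wrist"); cv2.imwrite("pics/w3.png",im); np.savez("pics/w3.npz",im=im,p=p); fit(p)
E
```

```text
time_s: 7.25
ee_pos: [0.5102, 0.2389, 0.2032]
orientation: [0.273, -3.13, -0.0]
[ 0.207  0.788 -1.226  1.797  0.811  1.168  0.461]
t7.25 tcp [0.5102 0.2389 0.2032] gap 0.0853 F [0.1 0.3 1.2]
turn [ 0.   -0.   -0.01] shift [ 0.01 -0.02  1.28] | shift w/o turn [ 0.01 -0.02  1.28]
shelf n 5722 z 0.132 yaw 13.87 y range [0.1451 0.2977] edge mid [0.5588 0.2214]
tin n 13573 centre [0.5099 0.2385] z 0.0732 len 0.0575 rms 0.0008
```

View pics/w3.png

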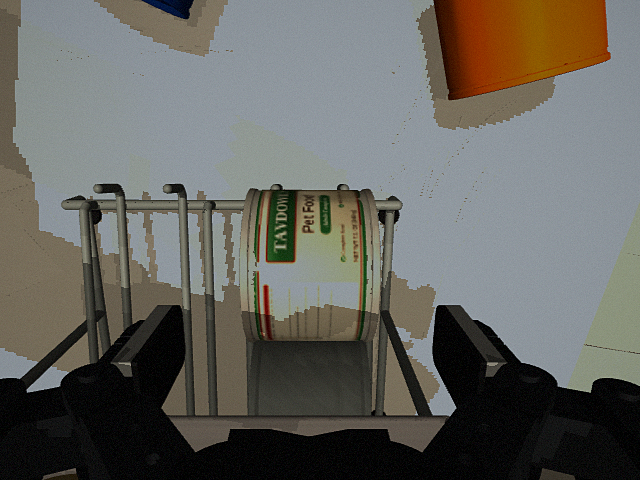

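The picture shows the labelled tin (245–378, 190–340) centred between the fingers, with the ribbed grey tin behind it at (310,375). I go down and close.

```bash
python3 -m pendant '0 -0.02 0.4 0 0 0 80;0 0 0.4 0 0 0 75;0 0 0.3 0 0 0 72;0 0 0.18 0 0 0 72;0 0 0 0 0 0 72;0 0 0 0 0 0 72' 35; python3 -m pendant '0 0 0 0 0 0 62;0 0 0 0 0 0 55;0 0 0 0 0 0 45;0 0 0 0 0 0 45;0 0 0 0 0 0 45;0 0 0 0 0 0 45'
```

```text
time_s: 7.9
ee_pos: [0.5105, 0.2383, 0.1391]
orientation: [-0.275, 3.129, 0.001]
ft_force: [-0.1, -0.8, -0.6]
finger_gap: 0.0722
grip_force: 0.0
time_s: 8.5
ee_pos: [0.5106, 0.2384, 0.1393]
orientation: [-0.275, 3.128, 0.001]
ft_force: [-0.1, 1.0, 5.9]
finger_gap: 0.0577
grip_force: 37.3
```

```bash
python3 -m pendant '0 0 -0.15 0 0 0 45;0 0 -0.3 0 0 0 45;0 0 -0.4 0 0 0 45;0 0 -0.4 0 0 0 45;0 0 -0.4 0 0 0 45;0 0 -0.15 0 0 0 45;0.1 0 0 0 0 0 45;0.1 0 0 0 0 0 45;0 0 0 0 0 0 45;0 0 0 0 0 0 45'; python3 -m pendant '0 -0.3 0 0 0 0 45;0 -0.4 0 0 0 0 45;0 -0.4 0 0 0 0 45;0 -0.4 0 0 0 0 45;0 -0.34 0 0 0 0 45;0 0 0 0 0 0 45;0 0 0 0 0 0 45'
python3 - <<'E'
from h import *
c,s=np.cos(np.radians(10)),np.sin(np.radians(10))
print(manip.get_obs()['q'].round(3)); need([.5106+.092*s,.2384-.092*c,.1393],-170)
im,d,p=cloud("wrist"); cv2.imwrite("pics/w4.png",im); np.savez("pics/w4.npz",im=im,p=p)
E
```

```text
time_s: 9.5
ee_pos: [0.5002, 0.2358, 0.2276]
orientation: [0.276, -3.128, 0.001]
ft_force: [0.1, -0.4, -1.9]
finger_gap: 0.0578
grip_force: 38.3
time_s: 10.2
ee_pos: [0.5166, 0.1456, 0.228]
orientation: [0.274, -3.129, -0.001]
ft_force: [0.4, 1.4, -2.2]
finger_gap: 0.0578
grip_force: 38.4
[ 0.421  0.744 -1.291  1.835  0.777  1.189  0.616]
t10.20 tcp [0.5166 0.1456 0.228 ] gap 0.0578 F [ 0.4  1.4 -2.2]
turn [ 0.01 -0.    0.  ] shift [-0.2   0.01  1.77] | shift w/o turn [-0.21  0.01  1.77]
```

View pics/w4.png

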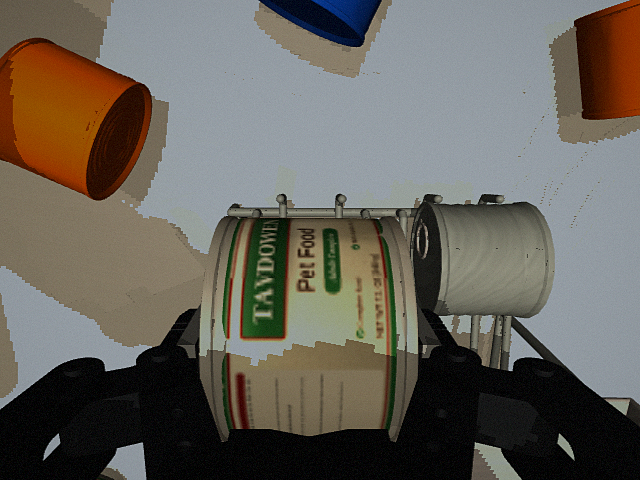

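The picture shows the wide tin held, and the ribbed tin with its ring-pull has rolled to the front of the left lane at (485,260). I park the wide tin in the right lane.

```bash
python3 -m pendant '-0.1 0 0.3 0 0 0 45;-0.1 0 0.4 0 0 0 45;0 0 0.4 0 0 0 45;0 0 0.3 0 0 0 45;0 0 0.16 0 0 0 45;0 0 0.1 0 0 0 45;0 0 0.06 0 0 0 45;0 0 0.02 0 0 0 45;0 0 0 0 0 0 45;0 0 0 0 0 0 45'; python3 -c "
from h import *
need([.5266,.1478,.1393],-170)"
```

```text
time_s: 11.25
ee_pos: [0.5266, 0.1474, 0.1418]
orientation: [-0.275, 3.129, 0.0]
ft_force: [0.2, -0.7, -1.8]
finger_gap: 0.0579
grip_force: 38.4
t11.25 tcp [0.5266 0.1474 0.1418] gap 0.0579 F [ 0.2 -0.7 -1.8]
turn [0.   0.01 0.01] shift [-0.    0.01  0.05] | shift w/o turn [-0.    0.01  0.05]
```

```bash
python3 -m pendant '0 0 0.03 0 0 0 45;0 0 0.02 0 0 0 45;0 0 0 0 0 0 45'; python3 -m pendant '0 0 0.02 0 0 0 45;0 0 0 0 0 0 45'
```

```text
time_s: 11.55
ee_pos: [0.5266, 0.1474, 0.1394]
orientation: [-0.275, 3.129, -0.0]
ft_force: [-0.6, -1.0, 3.8]
finger_gap: 0.0576
grip_force: 39.1
time_s: 11.75
ee_pos: [0.5266, 0.1475, 0.1392]
orientation: [-0.275, 3.128, -0.001]
ft_force: [-2.5, -2.6, 12.4]
finger_gap: 0.0577
grip_force: 40.1
```

```bash
python3 -m pendant '0 0 -0.02 0 0 0 60;0 0 0 0 0 0 66;0 0 0 0 0 0 70;0 0 0 0 0 0 72;0 0 0 0 0 0 72;0 0 -0.3 0 0 0 72;0 0 -0.4 0 0 0 72;0 0 -0.4 0 0 0 72;0.2 0.2 -0.3 0 0 0 72;0.2 0.4 0 0 0 0 72'; python3 -m pendant '0.2 0.4 0 0 0 0 72;0 0.4 0 0 0 0 72;0 0.4 0 0 0 0 72;0 0 0 0 0 0 72;0 0 0 0 0 0 72'
python3 - <<'E'
from h import *
c,s=np.cos(np.radians(10)),np.sin(np.radians(10))
print(manip.get_obs()['q'].round(3)); need([.5106-.002*c,.2384-.002*s,.134],-170)
im,d,p=cloud("wrist"); cv2.imwrite("pics/w5.png",im); np.savez("pics/w5.npz",im=im,p=p)
E
```

```text
time_s: 12.75
ee_pos: [0.5014, 0.1737, 0.2112]
orientation: [-0.271, 3.127, 0.001]
ft_force: [-0.2, 0.7, -0.1]
finger_gap: 0.0722
grip_force: 0.0
time_s: 13.25
ee_pos: [0.4804, 0.2311, 0.2093]
orientation: [-0.278, 3.129, -0.001]
ft_force: [-0.3, 0.3, -0.8]
finger_gap: 0.0721
grip_force: 0.0
[ 0.231  0.746 -1.249  1.868  0.789  1.138  0.434]
t13.25 tcp [0.4804 0.2311 0.2093] gap 0.0721 F [-0.3  0.3 -0.8]
turn [-0.    0.    0.03] shift [-0.58  0.04  1.51] | shift w/o turn [-0.58  0.04  1.51]
```

View pics/w5.png

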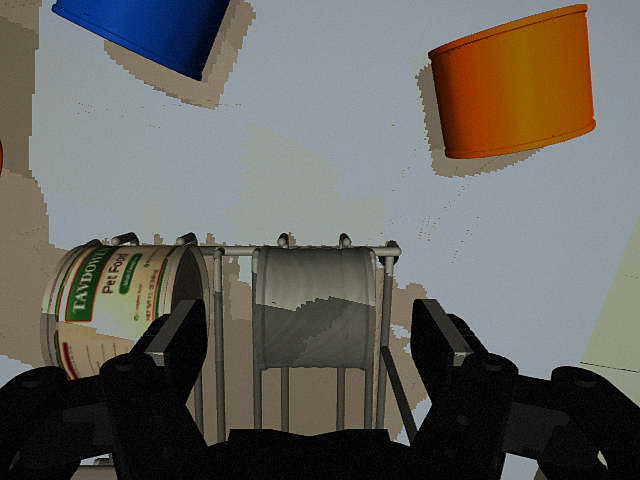

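The ribbed tin (255–375, 248–368) is centred between the fingers, and the wide tin rests in the right lane at (125,305). That was the tenth picture, so I work from numbers now.

```bash
cat > cyl.py <<'E'
from fit import *
ex=np.array([np.cos(np.radians(10)),np.sin(np.radians(10))]); ey=np.array([-ex[1],ex[0]])
W0=np.array([.5103,.2383])
def cyl(p,c0,r,zmin=.08,zr=.075,exx=ex):
    exx=np.array(exx); eyy=np.array([-exx[1],exx[0]])
    q=p.reshape(-1,3); q=q[np.isfinite(q).all(1)]; d=q[:,:2]-c0; a,w,z=d@exx,d@eyy,q[:,2]
    k=(abs(a)<r)&(abs(w)<.035)&(z>zmin)&(z<zmin+.06); a,w,z=a[k],w[k],z[k]
    core=abs(w)<.02
    f=least_squares(lambda v:np.hypot(a[core]-v[0],z[core]-v[1])-r,[0,zr],loss="soft_l1",f_scale=.001)
    near=abs(np.hypot(a-f.x[0],z-f.x[1])-r)<.002; wl,wh=np.percentile(w[near],[1,99])
    # axis direction: top-line slope
    pos=c0+f.x[0]*exx+(wl+wh)/2*eyy
    print("n",core.sum(),"centre",pos.round(4),"z",f.x[1].round(4),"len",(wh-wl).round(4),"in (rack x,y) from c0",f.x[0].round(4),((wl+wh)/2).round(4),"rms",np.sqrt(np.mean(f.fun**2)).round(5))
    return pos,f.x[1]
E
python3 - <<'E'
from cyl import *
p=np.load("pics/w5.npz")["p"]
c,z=cyl(p,W0,.033)
need([*c,.134],-170)
cyl(p,W0-.092*ey,.0375)
E
```

```text
n 8801 centre [0.5077 0.2376] z 0.0669 len 0.0547 in (rack x,y) from c0 -0.0027 -0.0002 rms 0.00065
t13.30 tcp [0.4808 0.2304 0.209 ] gap 0.0719 F [0.4 0.2 0.2]
turn [-0.01 -0.    0.01] shift [-0.55  0.05  1.5 ] | shift w/o turn [-0.55  0.05  1.5 ]
n 9193 centre [0.5267 0.1463] z 0.0735 len 0.0565 in (rack x,y) from c0 0.0001 -0.0014 rms 0.00059
```

```bash
python3 -m pendant '-0.25 0.02 0.2 0 0 0 72;-0.3 0.02 0.3 0 0 0 72;0 0 0.4 0 0 0 72;0 0 0.4 0 0 0 72;0 0 0.2 0 0 0 72;0 0 0 0 0 0 72;0 0 0 0 0 0 72' 30; python3 -m pendant '0 0 0 0 0 0 62;0 0 0 0 0 0 52;0 0 0 0 0 0 42;0 0 0 0 0 0 42;0 0 0 0 0 0 42'; python3 -m pendant '0 0 -0.15 0 0 0 42;0 0 -0.3 0 0 0 42;0 0 -0.4 0 0 0 42;0 0 -0.4 0 0 0 42;0 0 -0.4 0 0 0 42;0 0 -0.4 0 0 0 42;0 0 -0.3 0 0 0 42;0.1 0 0 0 0 0 42;0.2 0 0 0 0 0 42;0 0 0 0 0 0 42'; python3 -c "
from h import *
print(manip.get_obs()['q'].round(3)); need([.575,-.2,.25],-170)"
```

```text
time_s: 14.0
ee_pos: [0.5084, 0.2372, 0.1334]
orientation: [0.274, -3.129, -0.0]
ft_force: [-0.3, 0.6, -0.2]
finger_gap: 0.0719
grip_force: 0.0
time_s: 14.5
ee_pos: [0.5081, 0.2377, 0.1341]
orientation: [-0.275, 3.129, 0.001]
ft_force: [0.8, 1.2, 2.2]
finger_gap: 0.0555
grip_force: 33.8
time_s: 15.5
ee_pos: [0.4912, 0.2342, 0.2505]
orientation: [0.278, -3.127, 0.003]
ft_force: [0.6, 0.9, -1.7]
finger_gap: 0.0558
grip_force: 33.7
[ 0.245  0.716 -1.281  1.785  0.732  1.222  0.498]
t15.50 tcp [0.4912 0.2342 0.2505] gap 0.0558 F [ 0.6  0.9 -1.7]
turn [-0.01 -0.02  0.03] shift [-0.14 -8.84  0.01] | shift w/o turn [-0.12 -8.84  0.02]
```

```bash
python3 -m pendant '0 -0.4 0 0 0 0 42;0 -0.7 0 0 0 0 42;0 -0.8 0 0 0 0 42;0 -0.8 0 0 0 0 42;0 -0.8 0 0 0 0 42;0 -0.8 0 0 0 0 42;0 -0.8 0 0 0 0 42;0 -0.8 0 0 0 0 42;0 -0.8 0 0 0 0 42;0 -0.8 0 0 0 0 42' | head -3; python3 -m pendant '-0.1 -0.6 0 0 0 0 42;0 -0.4 0 0 0 0 42;0 -0.2 0 0 0 0 42;0 0 0 0 0 0 42;0 0 0 0 0 0 42'
python3 - <<'E'
from h import *
print(manip.get_obs()['q'].round(3)); need([.575,-.2,.106],-170)
for n in("wrist","top"):
    im,d,p=cloud(n); np.savez(f"pics/b_{n}.npz",im=im,p=p); cv2.imwrite(f"pics/b_{n}.png",im)
    q=p.reshape(-1,3); q=q[(q[:,2]>.06)&(q[:,2]<.1)&(q[:,0]>.4)&(q[:,0]<.72)&(q[:,1]>-.36)&(q[:,1]<-.06)]
    a=q[:,0]*np.cos(.1745)+q[:,1]*np.sin(.1745); w=-q[:,0]*np.sin(.1745)+q[:,1]*np.cos(.1745)
    print(n,len(q),np.percentile(a,[1,99]),np.percentile(w,[1,99]))
print("centre guess in box axes", .575*np.cos(.1745)-.2*np.sin(.1745), -.575*np.sin(.1745)-.2*np.cos(.1745))
E
```

```text
time_s: 16.5
ee_pos: [0.5582, -0.1363, 0.2503]
orientation: [0.276, -3.128, -0.0]
time_s: 17.0
ee_pos: [0.5737, -0.1912, 0.2511]
orientation: [0.278, -3.129, -0.002]
ft_force: [0.0, 0.7, -1.9]
finger_gap: 0.0558
grip_force: 33.7
[ 0.96   0.833 -1.329  1.626  0.825  1.355  1.261]
t17.00 tcp [ 0.5737 -0.1912  0.2511] gap 0.0558 F [ 0.   0.7 -1.9]
turn [ 0.01 -0.    0.03] shift [ 0.01 -0.18  2.9 ] | shift w/o turn [ 0.01 -0.18  2.9 ]
wrist 47798 [0.40490152 0.65319208] [-0.4000807  -0.19222247]
top 2968 [0.3936438  0.66152934] [-0.39508122 -0.1850292 ]
centre guess in box axes 0.5315445946643622 -0.2967917517100142
```

```bash
python3 -m pendant '0 -0.18 0.3 0 0 0 42;0 0 0.4 0 0 0 42;0 0 0.5 0 0 0 42;0 0 0.5 0 0 0 42;0 0 0.4 0 0 0 42;0 0 0.3 0 0 0 42;0 0 0.25 0 0 0 42;0 0 0.15 0 0 0 42;0 0 0.1 0 0 0 42;0 0 0 0 0 0 42'; python3 -m pendant '0 0 0.03 0 0 0 42;0 0 0 0 0 0 42'
```

```text
time_s: 18.1
ee_pos: [0.5756, -0.2014, 0.1061]
orientation: [0.275, -3.129, -0.0]
ft_force: [0.4, -0.6, -2.6]
finger_gap: 0.0558
grip_force: 33.7
time_s: 18.3
ee_pos: [0.5758, -0.2014, 0.1053]
orientation: [-0.275, 3.129, -0.0]
ft_force: [0.5, 0.1, -1.8]
finger_gap: 0.0556
grip_force: 33.7
```

```bash
python3 -m pendant '0 0 0.03 0 0 0 42;0 0 0.02 0 0 0 42;0 0 0 0 0 0 42'; python3 -m pendant '0 0 0.02 0 0 0 42;0 0 0 0 0 0 42' | grep -E "ee_pos|ft"; python3 -c "
from h import *
K,t,Rm=cal('wrist'); im,d,p=cloud('wrist'); q=p.reshape(-1,3)
from cyl import cyl
cyl(p,manip.get_obs()['ee_pos'][:2],.033,zmin=.03,zr=.036)"
```

```text
time_s: 18.6
ee_pos: [0.5755, -0.2015, 0.1022]
orientation: [0.275, -3.129, 0.0]
ft_force: [-0.1, 0.2, -1.2]
finger_gap: 0.0554
grip_force: 33.7
ee_pos: [0.5756, -0.2015, 0.1012]
ft_force: [0.1, -0.4, -1.9]
n 25720 centre [ 0.5755 -0.2027] z 0.034 len 0.0553 in (rack x,y) from c0 -0.0003 -0.0012 rms 0.00064
```

```bash
python3 -m pendant '0 0 0.02 0 0 0 42;0 0 0 0 0 0 42' | grep -E "ee_pos|ft"; python3 -m pendant '0 0 0.02 0 0 0 42;0 0 0 0 0 0 42' | grep -E "ee_pos|ft"
```

```text
ee_pos: [0.5757, -0.2014, 0.1005]
ft_force: [-0.7, -0.3, 0.2]
ee_pos: [0.5757, -0.2013, 0.1004]
ft_force: [-3.1, 0.2, 6.8]
```

Contact with the box floor at about 7–9 N. I release and look.

```bash
python3 -m pendant '0 0 0 0 0 0 57;0 0 0 0 0 0 61;0 0 0 0 0 0 65;0 0 0 0 0 0 70;0 0 0 0 0 0 72;0 0 0 0 0 0 72;0 0 0 0 0 0 72;0 0 0 0 0 0 72'
python3 - <<'E'
from cyl import *
for i in range(2):
    im,d,p=cloud('wrist'); cyl(p,manip.get_obs()['ee_pos'][:2],.033,zmin=.03,zr=.036)
E
python3 -m pendant '0 0 -0.2 0 0 0 72;0 0 -0.4 0 0 0 72;0 0 -0.6 0 0 0 72;0 0 -0.6 0 0 0 72;0 0 -0.6 0 0 0 72;0 0 -0.6 0 0 0 72' | head -2;  python3 - <<'E'
from cyl import *
im,d,p=cloud('wrist'); cv2.imwrite("pics/w6.png",im); cyl(p,manip.get_obs()['ee_pos'][:2],.033,zmin=.03,zr=.036)
need([*(W0-.092*ey-.02*ex),.24],-170)
E
```

```text
time_s: 20.05
ee_pos: [0.5756, -0.2014, 0.0993]
orientation: [0.275, -3.129, -0.0]
ft_force: [0.5, -0.1, 0.1]
finger_gap: 0.0721
grip_force: 0.0
n 26144 centre [ 0.5758 -0.2023] z 0.0333 len 0.055 in (rack x,y) from c0 0.0001 -0.0009 rms 0.00064
n 26156 centre [ 0.5758 -0.2023] z 0.0333 len 0.055 in (rack x,y) from c0 0.0001 -0.0008 rms 0.00064
time_s: 20.75
ee_pos: [0.5756, -0.2009, 0.2525]
n 5473 centre [ 0.5756 -0.2027] z 0.0331 len 0.0546 in (rack x,y) from c0 -0.002 -0.0024 rms 0.0007
t20.80 tcp [ 0.5772 -0.2     0.2577] gap 0.0721 F [1.6 1.3 3.9]
turn [-0.02  0.07  0.02] shift [0.2  7.02 0.35] | shift w/o turn [0.18 7.03 0.34]
```

The narrow tin lies still in the middle of the box. Back to the wide tin.

```bash
python3 -m pendant '0 0.4 0 0 0 0 72;0 0.7 0 0 0 0 72;0 0.8 0 0 0 0 72;0 0.8 0 0 0 0 72;0 0.8 0 0 0 0 72;0 0.8 0 0 0 0 72;0 0.8 0 0 0 0 72;0.1 0.8 0 0 0 0 72;0.1 0.6 0 0 0 0 72;0 0.4 0 0 0 0 72' | head -2; python3 -m pendant '0 0.1 0.1 0 0 0 72;0 0 0.1 0 0 0 72;0 0 0.1 0 0 0 72;0 0 0 0 0 0 72'|head -2
python3 - <<'E'
from cyl import *
im,d,p=cloud('wrist'); c,z=cyl(p,W0-.092*ey,.0375)
need([*c,.1393],-170)
E
```

```text
time_s: 21.8
ee_pos: [0.5039, 0.1396, 0.2513]
time_s: 22.2
ee_pos: [0.5048, 0.1397, 0.2333]
n 9708 centre [0.5262 0.1462] z 0.0732 len 0.0565 in (rack x,y) from c0 -0.0003 -0.0014 rms 0.00057
t22.25 tcp [0.5048 0.14   0.2337] gap 0.0721 F [ 0.1 -0.  -0.4]
turn [-0.   -0.01 -0.01] shift [-0.44  0.05  1.89] | shift w/o turn [-0.44  0.05  1.89]
```

```bash
python3 -m pendant '-0.22 0.03 0.3 0 0 0 72;-0.22 0.03 0.4 0 0 0 72;0 0 0.4 0 0 0 72;0 0 0.4 0 0 0 72;0 0 0.27 0 0 0 72;0 0 0.1 0 0 0 72;0 0 0 0 0 0 72;0 0 0 0 0 0 72' 35; python3 -m pendant '0 0 0 0 0 0 62;0 0 0 0 0 0 55;0 0 0 0 0 0 45;0 0 0 0 0 0 45;0 0 0 0 0 0 45'
```

```text
time_s: 23.05
ee_pos: [0.5261, 0.1485, 0.1414]
orientation: [-0.275, 3.129, 0.001]
ft_force: [-0.5, -0.6, -0.3]
finger_gap: 0.0717
grip_force: 0.0
time_s: 23.55
ee_pos: [0.5261, 0.1486, 0.1417]
orientation: [-0.275, 3.128, 0.0]
ft_force: [-0.4, -0.3, 5.9]
finger_gap: 0.0575
grip_force: 37.5
```

```bash
python3 -m pendant '0 0 -0.15 0 0 0 45;0 0 -0.3 0 0 0 45;0 0 -0.4 0 0 0 45;0 0 -0.4 0 0 0 45;0 0 -0.4 0 0 0 45;0 0 -0.15 0 0 0 45;0.1 0 0 0 0 0 45;0.1 0 0 0 0 0 45;0 0.2 0 0 0 0 45;0 0.4 0 0 0 0 45'|head -2; python3 -m pendant '0 0.4 0 0 0 0 45;0 0.4 0 0 0 0 45;0 0.3 0 0 0 0 45;0 0.1 0 0 0 0 45;0 0 0 0 0 0 45;0 0 0 0 0 0 45'; python3 -c "
from h import *
need([.5101,.2384,.1413],-170)"
```

```text
time_s: 24.55
ee_pos: [0.5105, 0.1749, 0.2297]
time_s: 25.15
ee_pos: [0.5002, 0.2345, 0.2303]
orientation: [0.275, -3.129, 0.001]
ft_force: [-0.2, -0.0, -2.8]
finger_gap: 0.0578
grip_force: 38.4
t25.15 tcp [0.5002 0.2345 0.2303] gap 0.0578 F [-0.2 -0.  -2.8]
turn [-0.01 -0.01  0.01] shift [-0.21  0.04  1.78] | shift w/o turn [-0.21  0.04  1.78]
```

```bash
python3 -m pendant '-0.1 0.02 0.3 0 0 0 45;-0.11 0.02 0.4 0 0 0 45;0 0 0.4 0 0 0 45;0 0 0.3 0 0 0 45;0 0 0.16 0 0 0 45;0 0 0.1 0 0 0 45;0 0 0.06 0 0 0 45;0 0 0.02 0 0 0 45;0 0 0 0 0 0 45;0 0 0 0 0 0 45' | grep -E "ee_pos|ft"; python3 -c "
from h import *
need([.5101,.2384,.1413],-170)"
```

```text
ee_pos: [0.5103, 0.2391, 0.1443]
ft_force: [-0.9, 0.1, -1.6]
t26.15 tcp [0.5103 0.2391 0.1443] gap 0.0577 F [-0.9  0.1 -1.6]
turn [0.   0.01 0.01] shift [ 0.01 -0.01  0.06] | shift w/o turn [ 0.01 -0.01  0.06]
```

```bash
python3 -m pendant '0 -0.01 0.03 0 0 0 45;0 0 0.02 0 0 0 45;0 0 0 0 0 0 45'| grep -E "ee_pos|ft"; python3 -m pendant '0 0 0.02 0 0 0 45;0 0 0 0 0 0 45'| grep -E "ee_pos|ft"
```

```text
ee_pos: [0.5104, 0.2384, 0.1418]
ft_force: [-0.2, -0.8, 2.1]
ee_pos: [0.5104, 0.2385, 0.1416]
ft_force: [-1.5, -3.9, 10.8]
```

The tin sits on the rails and against the stops. I release, go straight up, back off and check.

```bash
python3 -m pendant '0 0 -0.02 0 0 0 60;0 0 0 0 0 0 66;0 0 0 0 0 0 72;0 0 0 0 0 0 76;0 0 0 0 0 0 76;0 0 -0.3 0 0 0 76;0 0 -0.4 0 0 0 76;0 0 -0.4 0 0 0 76;0 0 -0.3 0 0 0 76;0.3 0 0 0 0 0 76' | head -2; python3 -m pendant '0.3 0 -0.4 0 0 0 76;0 0 -0.4 0 0 0 76;0 0 0 0 0 0 76;0 0 0 0 0 0 76'
python3 - <<'E'
from cyl import *
p=np.load("pics/w3.npz")["p"]; cyl(p,W0,.0375)
im,d,p=cloud('wrist'); cyl(p,W0,.0375)
for h in(1,2):  # squareness: tangent of the front/back edge of the tin in two halves
    pass
q=p.reshape(-1,3); d_=q[:,:2]-W0; a,w,z=d_@ex,d_@ey,q[:,2]
c=[]
for lo,hi in((-.025,-.008),(.008,.025)):
    k=(w>lo)&(w<hi)&(abs(a)<.036)&(z>.08)&(z<.12)
    c.append(least_squares(lambda v:np.hypot(a[k]-v[0],z[k]-v[1])-.0375,[0,.075],loss="soft_l1",f_scale=.001).x)
print("axis tilt rad",(c[1]-c[0])/.033)
im,d,p=cloud('top'); cyl(p,np.array([.5758,-.2023]),.033,zmin=.045,zr=.036)
T0=np.load("pics/top.npz")["p"]
for n,lo,hi,cx,cy in(("jar",.215,.24,.64,.255),("tape",.148,.168,.64,.17)):
    for P in(T0,p):
        q=P.reshape(-1,3); j=q[(q[:,2]>lo)&(q[:,2]<hi)&(abs(q[:,0]-cx)<.07)&(abs(q[:,1]-cy)<.07)]; print(n,len(j),np.median(j,0).round(4))
E
```

```text
time_s: 27.65
ee_pos: [0.4971, 0.2368, 0.214]
time_s: 28.05
ee_pos: [0.4809, 0.2331, 0.2519]
orientation: [-0.275, 3.128, -0.0]
ft_force: [-0.1, -1.0, -0.3]
finger_gap: 0.0759
grip_force: 0.0
n 13776 centre [0.5101 0.238 ] z 0.0732 len 0.0565 in (rack x,y) from c0 -0.0003 -0.0002 rms 0.00056
n 8180 centre [0.5104 0.237 ] z 0.0732 len 0.0567 in (rack x,y) from c0 -0.0001 -0.0013 rms 0.00059
axis tilt rad [ 0.01174746 -0.00233184]
n 368 centre [ 0.5752 -0.1973] z 0.0336 len 0.0552 in (rack x,y) from c0 0.0003 0.005 rms 0.0021
jar 401 [0.6388 0.2597 0.2282]
jar 347 [0.641  0.2585 0.2286]
tape 710 [0.641  0.1732 0.157 ]
tape 555 [0.6565 0.1649 0.157 ]
```

The wide tin is back within about 1 mm and square to the lane. The narrow tin rests in the box, and the robot touches nothing.

```bash
python3 -c "
from station import manip
print(manip.hand_in())"
```

```text
the job is handed in; nothing more can be done
None
```

I handed in the job at about 28 s of the 72 s: the narrow tin lies in the middle of the clear box, the wide tin is back at the front of the left lane (about 1 mm off, square to the lane), and I saw no sign the jar or tape roll moved, though the arm partly hid the tape in the last check; the judge's result was not shown.

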